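# Park two wick bobbins at the top of a sloped rack

## Robot

A 7-joint arm with a two-finger parallel gripper is mounted at the origin on a cart in front of the work surface, level with it; the furniture and walls round the work are solid. World frame = base frame: x ahead of the robot, y to its left, z up, the work surface at z = 0. Lengths are in mm, angles in rad, forces in N, time in s.
With the tool pointing down it reaches from about 425 to 950 mm from the base axis. Payload 16.7 kg.
Tool frame: the origin (TCP) lies at the very end of the fingers, on their centre line; the grasp point (between the pads) lies 19 mm behind it (r.grip_point_offset is the distance from the TCP to the grasp point, in mm); z points along the fingers, y is the line along which they close (so a half turn about z gives the same grasp; the last joint's range is limited). The gripper opens to 94 mm and grips with 3 to 60 N. Pads are 16 mm wide; open, the fingers measure 119 mm over their backs; the gripper's body (75 mm by 177 mm) begins 78 mm behind the grasp point.
Start: joints at [-1.452, 0.426, 0.074, 1.606, -0.034, 1.111, -0.067], TCP at [178.618, 650.899, 205.467] pointing down, gripper open.
Joint ranges: [-2.85, 2.85], [-0.5, 2.14], [-1.23, 1.37], [0.21, 2.46], [-1.02, 4.16], [0.16, 2.05], [-2.73, 2.73]. Speed limits (rad/s): [1.89, 1.89, 2.39, 2.39, 3.01, 3.01, 3.01].

## Interface

Orientations are given as a unit quaternion [x, y, z, w].
In Python, from workcell import r, viewer gives the robot as it stands.
- The arm moves only by the tool arm_command, never from a script. Its argument "targets" is a list of rows, each an object of numbers: "x", "y", "z": the shift along the tool's x, y, z scaled (see below); "rx", "ry", "rz": the turn, a rotation vector about the tool's x, y, z scaled (see below). In form: [{"x": .., "y": .., "z": .., "rx": .., "ry": .., "rz": ..}, ...]. A call has 1 to 8 rows; each row is the pose to reach, as a shift and turn from the pose commanded when the call began, along the tool's axes at that moment; what a row does not reach only later rows make up. The controller multiplies each number of a shift by 0.4 m and each number of a turn by 30 degrees. A row lasts 1/10 s, in which the tool goes at most 50 mm and 8.59 degrees, less where a joint would pass 70% of its speed; a pose out of reach is approached as far as the arm can. A call with a number of a shift or a turn outside -1 to 1 is refused whole. A call with a gripper value outside its range is refused whole. "hand" is the opening, from 0 (shut) to 1 (fully open), set as the call begins (left out, the last holds). The fingers move at their own pace and stop on an object; "grip_force" is the grip in N (left out, the last holds). Time passes only in rows, so rows that repeat a pose let the fingers close. It gives the time, the measured TCP pose, the force, the opening and the grip force at its end, in the units of the state.
- r.get_state(): the state, without advancing time (a new reading comes with each control period).
- viewer.snapshot(name): name is "scene" or "side" or "wrist"; returns a dict with "color" (420x560x3 uint8, red, green, blue), "depth" (420x560 float32, mm along the optical axis (not along the pixel's ray), 0 where there is no reading), "mtx" (3x3 intrinsics, pixels), "camera_from_world" (4x4, takes a point from world to camera coordinates). Camera axes: x right, y down, z forward; pixel columns grow to the right and rows downward; lengths in mm; the calibration is good to about 2 mm. A picture is of the moment at which its call begins.
- r.close_job(): hands the job in; it is judged then, once.
The state is a dict: "t": time; "joint_positions": joint angles; "qvel": joint speeds; "tau": joint torques, N m; "tcp_pos": TCP position; "orientation": TCP orientation; "wrist_force": force on the tool from outside, world axes, zero at the start; "ft_torque": the same for the moment, N m; "grip_width": finger opening in mm; "gripper_force": force on a finger pad.
Only numpy, scipy, OpenCV 4.12 (cv2) and the standard library are available. Lean on these libraries where they do the work, as an engineer would, in place of code of your own. Each camera call takes 0.05 s, during which the arm holds its last target. There are 200 camera calls.

## Task

Two bobbins of desoldering wick have rolled down to the low end of the two sloped gutters of the rack. With the fingertips, push each one up its own gutter, over the little ridge and up to the orange stop, so that it stays parked between ridge and stop and cannot roll back. Only push them: do not lift a bobbin out of its gutter, do not shove the stops along, and leave the other things on the bench alone.

Things in the scene. Friction and masses are not known exactly. Their poses are not given: they have to be found in the camera images.
- rack: The rack, fixed to the bench: plywood base 216 x 116 x 12 mm carrying two parallel aluminium gutters a and b, centre lines at y = +28 mm (a) and -28 mm (b). Origin: centre of the underside, on the bench. x points along the gutters, uphill; y across; z up. The gutters rise at 10 degrees towards +x.
- low_a (a point): Low end of gutter a, middle of its floor, 34 mm above the bench; same axes as the rack. From here the gutter, a straight channel 12.5 mm wide inside, about 206 mm long, rises at 10 degrees along +x. Side walls 3 mm thick, 14 mm above its floor. A black lip 8 mm high and 6 mm thick closes the end, just downhill of this point. Nothing stands above walls and lip here.
- bobbin_a_center (a point): Centre of bobbin a, copper-coloured with clear flanges, standing on edge in gutter a: a disc 45 mm across and 10 mm thick, loose, of smooth slippery plastic (friction about 0.35), 35 to 70 g. It rolls freely, so its axes turn; at the start it leans against the black lip at the low end. It sticks out 31 mm above the gutter's walls.
- seat_a (a point): Where the centre of bobbin a is when it stands against the orange stop of gutter a, 24 mm above the floor. x uphill along the gutter (rising 10 degrees), z square to its floor. Stop face 22.5 mm further along +x, its top 13.5 mm above this point. Ridge crest 15 mm back along -x: ramp 30 mm long, 5.5 mm high, then a 4 mm step down into the seat. Let go, the bobbin rests 0 to 3 mm short of here.
- stop_a (a joint): Where the orange stop and ridge of gutter a are clamped: 0 to 0.05 m, growing uphill; differs each time and is not to be changed. At 0 the ridge's crest is 90 mm up the gutter from the inner face of the low lip. The clamp slips at about 25 N.
- low_b (a point): Low end of gutter b, middle of its floor, 34 mm above the bench; same axes as the rack. From here the gutter, a straight channel 12.5 mm wide inside, about 206 mm long, rises at 10 degrees along +x. Side walls 3 mm thick, 14 mm above its floor. A black lip 8 mm high and 6 mm thick closes the end, just downhill of this point. Nothing stands above walls and lip here.
- bobbin_b_center (a point): Centre of bobbin b, copper-coloured with clear flanges, standing on edge in gutter b: a disc 45 mm across and 10 mm thick, loose, of smooth slippery plastic (friction about 0.35), 35 to 70 g. It rolls freely, so its axes turn; at the start it leans against the black lip at the low end. It sticks out 31 mm above the gutter's walls.
- seat_b (a point): Where the centre of bobbin b is when it stands against the orange stop of gutter b, 24 mm above the floor. x uphill along the gutter (rising 10 degrees), z square to its floor. Stop face 22.5 mm further along +x, its top 13.5 mm above this point. Ridge crest 15 mm back along -x: ramp 30 mm long, 5.5 mm high, then a 4 mm step down into the seat. Let go, the bobbin rests 0 to 3 mm short of here.
- stop_b (a joint): Where the orange stop and ridge of gutter b are clamped: 0 to 0.05 m, growing uphill; differs each time and is not to be changed. At 0 the ridge's crest is 90 mm up the gutter from the inner face of the low lip. The clamp slips at about 25 N.
- cutters: Side cutters with red handles, 47 x 123 x 12 mm, lying on the bench near the rack. Not to be moved. Origin: centre of its underside.
- marker: Black and red marker pen, 12 x 128 x 12 mm, lying on the bench near the rack. Not to be moved. Origin: centre of its underside.
- tape_roll: Amber tape roll lying flat, 92 mm across, 12 mm high. Not to be moved. Origin: centre of its underside.
There are look-alikes about, which are no part of the job. Leave any purple or red look-alike of the part that bears bobbin_a_center alone.

How it is judged:
By the outcome, as a careful person would: the job done as asked, in the order asked, and still so for the second after the job is handed in, with the robot touching nothing.
It also fails if it takes over 51 s, if anything falls off the work surface, if the arm or the gripper's body presses on something with over 40 N, if the wrist force passes 120 N, or if a joint passes its speed limit or range.

## Working session

There is one attempt and no reset: what is moved stays moved. The work goes in short steps, Python scripts to look and compute and a tool call to move; the robot and the scene stay as the last step left them, time stands still between calls to the robot, and variables do not carry over. Pictures are saved under pics/ and viewed, at most 10 in all, crops included, and the job is handed in when it is done.

Besides the shell and the picture viewer there is one more tool, called after ">>>" in YAML: its name, and indented under it one key for each argument. arm_command: Moves the arm, as the interface text tells. Shifts and turns lie within -1 to 1; 1 stands for 0.4 m of shift or 30 degrees of turn. Its arguments: {"type":"object","properties":{"targets":{"type":"array"},"hand":{"type":"number"},"grip_force":{"type":"number"}},"required":["targets"]}

```bash
ls; mkdir -p pics; python3 - <<'E'
from workcell import r, viewer
import cv2,numpy as np
for n in ("scene","side"):
    s=viewer.snapshot(n); np.savez(f"{n}0.npz",**s)
    cv2.imwrite(f"pics/{n}0.png",cv2.resize(s["color"][:,:,::-1],(800,600),interpolation=cv2.INTER_CUBIC))
st=r.get_state(); print(st)
E
```

```text
pics
{'t': 0.1, 'joint_positions': array([-1.4524826 ,  0.4266852 ,  0.07385881,  1.60654147, -0.03411514,
        1.11083674, -0.06709971]), 'qvel': array([ 0.00019336, -0.00041895,  0.00072256, -0.00084877, -0.00010668,
       -0.00040717, -0.00025208]), 'tau': array([ 8.38350970e-03, -9.37474465e+01,  3.67684588e+00, -4.55030394e+01,
       -4.87026467e-02,  1.70230935e-02,  1.63037942e-05]), 'tcp_pos': array([178.53880736, 650.53196505, 204.83600229]), 'orientation': array([ 1.33528475e-01,  9.91044792e-01, -6.04060353e-04, -4.35280362e-05]), 'wrist_force': array([ 0.31306569, -0.08873069,  0.11557391]), 'ft_torque': array([0.04080061, 0.04294177, 0.05866969]), 'gripper_force': 0.0, 'grip_width': 94.10470307087803}
```

View pics/scene0.png

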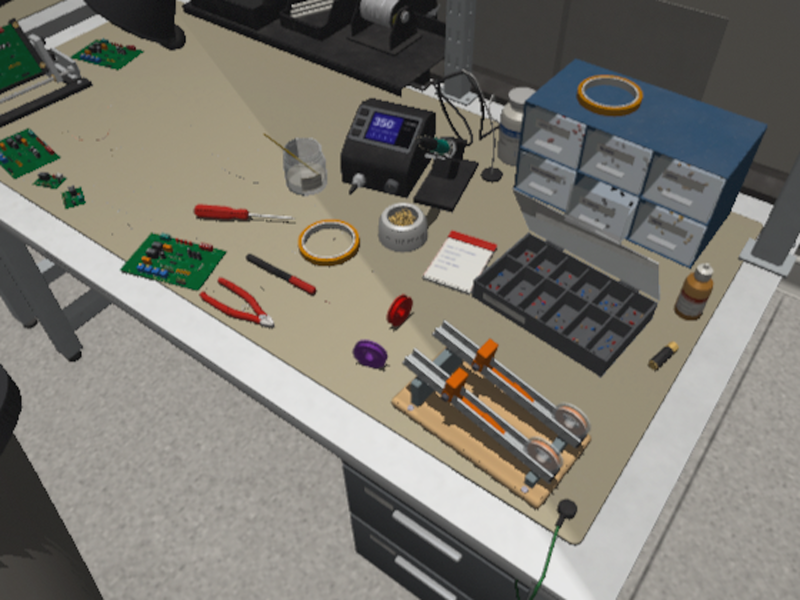

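View pics/side0.png

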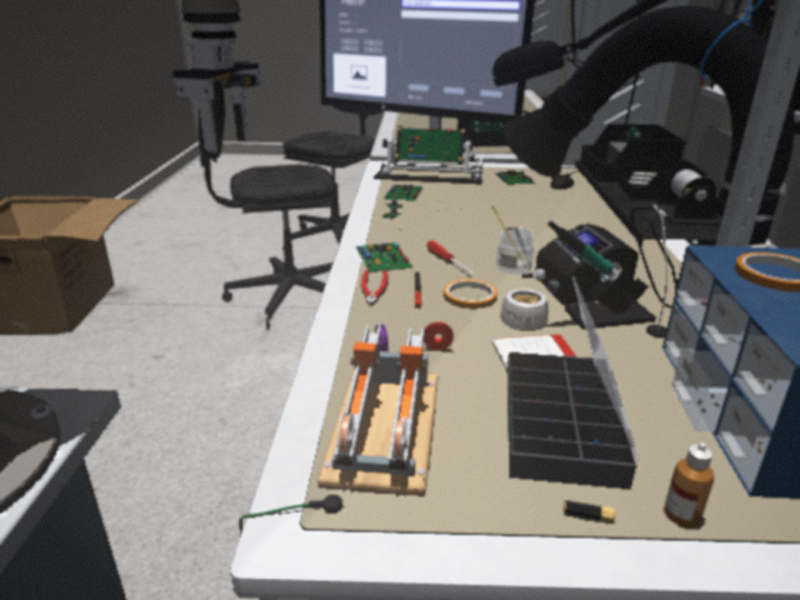

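Scene view (800x600): rack at (490,430). The two copper bobbins with clear flanges sit in its gutters at (545,457) and (572,418), at the low end. The orange stops are at (457,383) and (487,353). The look-alikes are the purple bobbin at (370,353) and the red one at (400,310), both on the bench outside the gutters, so neither is meant. I'll measure next.

```bash
cat > h.py <<'E'
import numpy as np, cv2
def cam(s):
    T=np.linalg.inv(s["camera_from_world"]); return s["mtx"],T
def ray(s,uv,z):
    K,T=cam(s); d=T[:3,:3]@np.linalg.solve(K,[uv[0],uv[1],1]); o=T[:3,3]; return o+d*(z-o[2])/d[2]
def cloud(s):
    K,T=cam(s); v,u=np.mgrid[:420,:560]; d=s["depth"]
    p=np.stack([(u-K[0,2])*d/K[0,0],(v-K[1,2])*d/K[1,1],d],-1)
    return p@T[:3,:3].T+T[:3,3]
def proj(s,p):
    q=s["camera_from_world"]@np.r_[p,1]; w=s["mtx"]@q[:3]; return w[:2]/w[2]
E
python3 - <<'E'
from h import *
for n in ("scene","side"):
    s=dict(np.load(n+"0.npz")); P=cloud(s); K,T=cam(s); print(n,"cam",T[:3,3].round(),"f",K[0,0])
    hsv=cv2.cvtColor(s["color"],cv2.COLOR_RGB2HSV)
    roi=np.zeros((420,560),bool)
    if n=="scene": roi[210:360,270:420]=1
    else: roi[220:345,220:315]=1
    print("bench z",np.median(P[...,2][(340,),(300,)]) , P[250,230] if n=="scene" else P[300,330])
    org=roi&(hsv[...,0]<14)&(hsv[...,1]>190)&(hsv[...,2]>100)
    k,l,st,c=cv2.connectedComponentsWithStats(org.astype(np.uint8))
    for i in range(1,k):
        if st[i,4]>15:
            q=P[l==i]; print("orange",c[i].round(),st[i,4],np.median(q,0).round(1),q.min(0).round(),q.max(0).round())
    wood=roi&(abs(P[...,2]-12)<4)&(hsv[...,1]>80)
    q=P[wood]; 
    if len(q)>20:
        print("wood",len(q),cv2.minAreaRect(q[:,:2].astype(np.float32)))
    hi=roi&(P[...,2]>58)&(P[...,2]<110)&~org
    k,l,st,c=cv2.connectedComponentsWithStats(hi.astype(np.uint8))
    for i in range(1,k):
        if st[i,4]>15:
            q=P[l==i]; print("high",c[i].round(),st[i,4],np.median(q,0).round(1),q.min(0).round(),q.max(0).round())
E
```

```text
scene cam [  77. -105.  735.] f 493.4172191531767
bench z -4.215866881534453 [468.10437626 316.08594555  -2.15547671]
orange [278. 216.] 75 [565.1 274.6  35.3] [549. 270.  13.] [577. 281.  46.]
orange [341. 244.] 91 [532.3 120.6  93.3] [  77. -105.   91.] [546. 128. 735.]
orange [320. 265.] 115 [477.8 126.8  93.5] [465. 120.   9.] [545. 166.  96.]
orange [364. 273.] 25 [534.2  73.4  51.7] [533.  61.  45.] [537.  83.  55.]
orange [338. 290.] 67 [479.1  86.5  52.6] [475.  61.  46.] [484. 119.  56.]
wood 3529 ((578.1365966796875, 129.2803192138672), (298.6947937011719, 260.26171875), 85.241943359375)
high [332. 249.] 843 [530.6 142.2  67.7] [516.  53.  58.] [548. 197.  95.]
high [311. 269.] 861 [475.1 148.   67.5] [459.  59.  58.] [493. 201.  95.]
high [401. 292.] 304 [521.4   3.4  71.6] [517. -17.  58.] [532.  27.  83.]
high [381. 316.] 316 [465.7   7.7  71.9] [462. -12.  58.] [475.  31.  81.]
side cam [ 543. -496.  474.] f 428.37587989672966
bench z -0.7407609775104902 [6.08929461e+02 9.35284212e+01 2.95027189e-01]
orange [288. 245.] 44 [534.6 117.1  94.8] [525. 112.  93.] [545. 123.  96.]
orange [252. 268.] 18 [475.  104.2  55.1] [473.  94.  53.] [477. 114.  59.]
orange [285. 271.] 42 [530.8  99.7  55.2] [527.  87.  52.] [534. 114.  57.]
wood 2524 ((509.5412902832031, 130.70556640625), (299.8683776855469, 119.83390045166016), 83.11019134521484)
high [255. 252.] 584 [479.  122.   71.3] [460.  49.  58.] [495. 200.  97.]
high [285. 269.] 734 [529.8 113.5  71.1] [516. -20.  58.] [550. 195.  97.]
high [241. 300.] 225 [469.2  -1.9  72.4] [462. -16.  58.] [475.  27.  82.]
```

```bash
python3 - <<'E'
from h import *
from scipy.optimize import least_squares
for n in ("scene","side"):
    s=dict(np.load(n+"0.npz")); P=cloud(s); hsv=cv2.cvtColor(s["color"],cv2.COLOR_RGB2HSV)
    Q=P.reshape(-1,3); H=hsv.reshape(-1,3)
    ok=(Q[:,0]>440)&(Q[:,0]<570)&(Q[:,1]>-50)&(Q[:,1]<220)&(Q[:,2]>40)&(Q[:,2]<105); Q=Q[ok];H=H[ok]
    for g,c in (("a",(465.7,7.7)),("b",(521.4,3.4))):
        u=np.array([.088,.996]);w=np.array([.996,-.088])
        for it in range(3):
            e=(Q[:,:2]-c)@w; t=(Q[:,:2]-c)@u
            m=(abs(e)<14)&(t>50)
            # mid-line of wall tops, binned
            mids=[]
            for a in range(20,190,10):
                b=(abs(e)<15)&(t>a)&(t<a+10)&(Q[:,2]>57+ (a-0)*.17-3)
                if b.sum()>8: mids.append((a+5,(np.percentile(e[b],3)+np.percentile(e[b],97))/2, np.ptp(np.percentile(e[b],[3,97]))))
            if it==0: mids=np.array(mids); k=np.polyfit(mids[:,0],mids[:,1],1); print(n,g,"yaw fix",k.round(3),"width",mids[:,2].round())
        b=(abs(e)<9)&(abs(t)<30)&(Q[:,2]>62); q=Q[b]
        f=lambda p:np.hypot((q[:,:2]-c)@u-p[0],q[:,2]-p[1])-22.5
        r=least_squares(f,[0,59],loss="soft_l1"); cen=np.array(c)+u*r.x[0]
        top=Q[(abs(e)<9)&(abs(t)<30)&(Q[:,2]>76)]
        print("  bobbin",cen.round(1),r.x.round(1),"cost",r.cost.round(1),len(q),"top e",np.percentile((top[:,:2]-c)@w,[3,50,97]).round(1), "zmax",top[:,2].max().round(1))
        o=(abs(e)<16)&(t>60)&(H[:,0]<14)&(H[:,1]>170)&(H[:,2]>90)&(Q[:,2]>75)
        print("  stop t",np.percentile(t[o],[2,25,50,75,98]).round(1),"e",np.percentile(e[o],[3,97]).round(1),"z",np.percentile(Q[o,2],[2,98]).round(1),o.sum())
E
```

```text
scene a yaw fix [-0.014  2.336] width [10. 25. 25.]
  bobbin [465.9   9.8] [ 2.1 54.1] cost 614.5 279 top e [-2.5  3.3  8.1] zmax 80.8
  stop t [113.5 116.6 119.7 122.9 125.8] e [-10.6  13.1] z [77.6 95.9] 116
scene b yaw fix [-0.02   3.181] width [10. 24. 25.]
  bobbin [521.6   5.4] [ 2.  53.7] cost 584.2 267 top e [-2.8  3.9  7.9] zmax 83.1
  stop t [112.2 114.6 117.8 121.1 124.4] e [-10.4  13. ] z [77.3 95.7] 97
side a yaw fix [0.008 1.017] width [25. 24.]
  bobbin [465.7   8.2] [ 0.5 55.8] cost 351.4 199 top e [-1.7  2.6  8. ] zmax 82.2
  stop t [111.1 113.9 116.3 118.2 120.7] e [-7.6 12.7] z [92.7 96.2] 56
side b yaw fix [0.008 1.632] width [21. 24. 23.]
  bobbin [521.5   4.4] [ 1.  56.3] cost 277.3 170 top e [-1.6  2.6  8.1] zmax 82.8
  stop t [109.6 111.5 114.1 117.1 120. ] e [-8.6 13.2] z [92.1 96. ] 68
```

Bobbin a's centre is about (468, 8, 59) and b's is (524, 4.5, 59). The uphill direction is about (0.08, 1.0), and the gap between gutters comes to 56 mm, as given. Both seats are about 90 mm further along. I'll close the fingers and swing round to the low end of a.

>>> arm_command:
  targets:
    - {"x": -0.08, "y": -0.07, "z": 0.0, "rz": -0.05}
    - {"x": -0.17, "y": -0.15, "z": 0.0, "rz": -0.1}
    - {"x": -0.26, "y": -0.23, "z": 0.01, "rz": -0.15}
    - {"x": -0.35, "y": -0.31, "z": 0.02, "rz": -0.2}
    - {"x": -0.44, "y": -0.39, "z": 0.02, "rz": -0.25}
    - {"x": -0.53, "y": -0.47, "z": 0.03, "rz": -0.3}
    - {"x": -0.62, "y": -0.55, "z": 0.03, "rz": -0.36}
    - {"x": -0.7, "y": -0.62, "z": 0.03, "rz": -0.36}
  hand: 0

```text
$.targets[0]: bad value
```

>>> arm_command:
  targets:
    - {"x": -0.08, "y": -0.07, "z": 0.0, "rx": 0, "ry": 0, "rz": -0.05}
    - {"x": -0.17, "y": -0.15, "z": 0.0, "rx": 0, "ry": 0, "rz": -0.1}
    - {"x": -0.26, "y": -0.23, "z": 0.01, "rx": 0, "ry": 0, "rz": -0.15}
    - {"x": -0.35, "y": -0.31, "z": 0.02, "rx": 0, "ry": 0, "rz": -0.2}
    - {"x": -0.44, "y": -0.39, "z": 0.02, "rx": 0, "ry": 0, "rz": -0.25}
    - {"x": -0.53, "y": -0.47, "z": 0.03, "rx": 0, "ry": 0, "rz": -0.3}
    - {"x": -0.62, "y": -0.55, "z": 0.03, "rx": 0, "ry": 0, "rz": -0.36}
    - {"x": -0.7, "y": -0.62, "z": 0.03, "rx": 0, "ry": 0, "rz": -0.36}
  hand: 0

```text
t: 0.9
tcp_pos: [383.8, 335.3, 193.4]
orientation: [0.039, 0.999, -0.0, -0.0]
wrist_force: [-0.4, 1.5, -0.3]
grip_width: 33.4
gripper_force: 0.0
```

>>> arm_command:
  targets:
    - {"x": -0.04, "y": -0.12, "z": 0.0, "rx": 0, "ry": 0, "rz": 0}
    - {"x": -0.08, "y": -0.24, "z": 0.0, "rx": 0, "ry": 0, "rz": 0}
    - {"x": -0.12, "y": -0.36, "z": 0.01, "rx": 0, "ry": 0, "rz": 0}
    - {"x": -0.16, "y": -0.48, "z": 0.02, "rx": 0, "ry": 0, "rz": 0}
    - {"x": -0.2, "y": -0.6, "z": 0.04, "rx": 0, "ry": 0, "rz": 0}
    - {"x": -0.23, "y": -0.72, "z": 0.06, "rx": 0, "ry": 0, "rz": 0}
    - {"x": -0.26, "y": -0.83, "z": 0.1, "rx": 0, "ry": 0, "rz": 0}
    - {"x": -0.277, "y": -0.92, "z": 0.13, "rx": 0, "ry": 0, "rz": 0}

```text
t: 1.7
tcp_pos: [464.3, -40.5, 141.1]
orientation: [0.04, 0.999, -0.0, 0.0]
wrist_force: [0.7, 0.1, 0.4]
grip_width: 0.8
gripper_force: 0.0
```

```bash
python3 - <<'E'
from workcell import r, viewer
from h import *
st=r.get_state(); print(st["t"],st["tcp_pos"],st["joint_positions"].round(2),st["grip_width"])
ims=[]
for n in ("wrist","side"):
    s=viewer.snapshot(n); np.savez(f"{n}1.npz",**s); im=s["color"][:,:,::-1]
    if n=="side": im=im[180:360,180:420]; im=cv2.resize(im,(560,420),interpolation=cv2.INTER_CUBIC)
    ims.append(im)
cv2.imwrite("pics/p1.png",cv2.resize(np.hstack(ims),(800,300),interpolation=cv2.INTER_AREA))
E
```

```text
1.7 [464.30109595 -40.5167177  141.07289133] [-0.51  0.17  0.51  2.15 -0.11  0.85  1.56] 0.7586602704150283
```

View pics/p1.png

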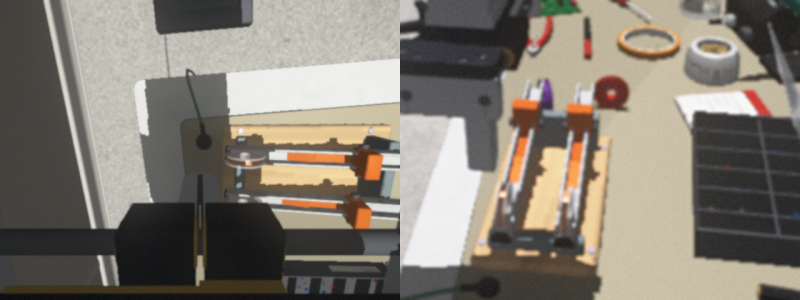

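```bash
python3 - <<'E'
from h import *
s=dict(np.load("wrist1.npz")); P=cloud(s)
for p in ([464.3,-40.5,141],[468.3,8,81.6],[524,4.5,81.6],[477.5,119,94],[533,115,94]): print(p,proj(s,p).round())
K,T=cam(s);print(T[:3,3].round(),T[:3,:3].round(2).tolist())
u=np.array([.078,.997]);w=np.array([.997,-.078])
Q=P.reshape(-1,3); H=cv2.cvtColor(s["color"],cv2.COLOR_RGB2HSV).reshape(-1,3)
for g,c in (("a",(468.3,8)),("b",(524,4.5))):
    d=Q[:,:2]-c; e=d@w;t=d@u;z=Q[:,2]
    b=(abs(e)<15)&(abs(t)<25)&(z>66)&(z<90); print(g,"bob t",np.percentile(t[b],[2,50,98]).round(1),"e",np.percentile(e[b],[3,50,97]).round(1),"zmax",np.percentile(z[b],98).round(1))
    org=(abs(e)<20)&(H[:,0]<14)&(H[:,1]>170)&(H[:,2]>90)
    b=org&(z>80)&(t>60); print("  stop t",np.percentile(t[b],[2,50,98]).round(1),"e",np.percentile(e[b],[3,97]).round(1),"z",np.percentile(z[b],[2,98]).round(1))
    b=org&(z<76)&(t>30)&(t<100); print("  ridge t",np.percentile(t[b],[2,98]).round(1),"e",np.percentile(e[b],[3,97]).round(1),"zmax",z[b].max().round(1), "z@end",z[b][np.argsort(t[b])[-10:]].round())
E
```

```text
[464.3, -40.5, 141] [282. 257.]
[468.3, 8, 81.6] [348. 227.]
[524, 4.5, 81.6] [346. 297.]
[477.5, 119, 94] [513. 232.]
[533, 115, 94] [501. 305.]
[394. -36. 321.] [[0.08, 0.97, 0.24], [1.0, -0.08, -0.02], [-0.0, 0.24, -0.97]]
a bob t [-19.8  -2.2  17.6] e [-3.1  1.4  6.5] zmax 82.1
  stop t [110.9 116.6 123.1] e [-10.7  13.4] z [91.4 97.3]
  ridge t [53.3 99.3] e [-0.2  6.9] zmax 57.8 z@end [57. 56. 57. 56. 56. 56. 56. 55. 55. 57.]Traceback (most recent call last):
  File "<stdin>", line 9, in <module>
    return _quantile_unchecked(
        a, q, axis, out, overwrite_input, method, keepdims, weights)
    return _ureduce(a,
                    func=_quantile_ureduce_func,
    ...<5 lines>...
                    overwrite_input=overwrite_input,
                    method=method)
    r = func(a, **kwargs)
    result = _quantile(arr,
                       quantiles=q,
    ...<2 lines>...
                       out=out,
                       weights=wgt)
    slices_having_nans = np.isnan(arr[-1, ...])
                                  ~~~^^^^^^^^^
IndexError: index -1 is out of bounds for axis 0 with size 0
```

The wrist view (left half) shows the fingers in line with gutter a, downhill of bobbin a at (245,157). Stop a is at (370,163). The fresh depth agrees to about 2 mm: the centreline is 1.5 mm further in +x, and the seat is about 91 mm up from the bobbin. I'll lower behind it.

>>> arm_command:
  targets:
    - {"x": -0.004, "y": 0, "z": 0.03, "rx": 0, "ry": 0, "rz": 0}
    - {"x": -0.004, "y": 0, "z": 0.08, "rx": 0, "ry": 0, "rz": 0}
    - {"x": -0.004, "y": 0, "z": 0.13, "rx": 0, "ry": 0, "rz": 0}
    - {"x": -0.004, "y": 0, "z": 0.18, "rx": 0, "ry": 0, "rz": 0}
    - {"x": -0.004, "y": 0, "z": 0.21, "rx": 0, "ry": 0, "rz": 0}
    - {"x": -0.004, "y": 0, "z": 0.223, "rx": 0, "ry": 0, "rz": 0}
    - {"x": -0.004, "y": 0, "z": 0.223, "rx": 0, "ry": 0, "rz": 0}

```text
t: 2.5
tcp_pos: [465.7, -37.7, 51.9]
orientation: [0.039, 0.999, -0.0, -0.0]
wrist_force: [-0.3, 1.1, 0.4]
grip_width: 0.3
gripper_force: 0.0
```

>>> arm_command:
  targets:
    - {"x": 0, "y": 0.01, "z": 0, "rx": 0, "ry": 0, "rz": 0}
    - {"x": 0, "y": 0.025, "z": 0, "rx": 0, "ry": 0, "rz": 0}
    - {"x": 0, "y": 0.045, "z": -0.003, "rx": 0, "ry": 0, "rz": 0}
    - {"x": 0, "y": 0.065, "z": -0.007, "rx": 0, "ry": 0, "rz": 0}
    - {"x": 0, "y": 0.085, "z": -0.01, "rx": 0, "ry": 0, "rz": 0}
    - {"x": 0, "y": 0.105, "z": -0.014, "rx": 0, "ry": 0, "rz": 0}
    - {"x": 0, "y": 0.125, "z": -0.018, "rx": 0, "ry": 0, "rz": 0}
    - {"x": 0, "y": 0.145, "z": -0.021, "rx": 0, "ry": 0, "rz": 0}

```text
t: 3.3
tcp_pos: [470.6, 20.4, 60.9]
orientation: [0.04, 0.999, -0.0, 0.0]
wrist_force: [-0.4, -3.5, 3.5]
grip_width: 0.1
gripper_force: 2.1
```

```bash
cat > look.py <<'E'
from workcell import r, viewer
from h import *
import sys
k=sys.argv[1]; st=r.get_state(); print(st["t"],st["tcp_pos"].round(1),"F",st["wrist_force"].round(1))
u=np.array([.078,.997]);w=np.array([.997,-.078]); ims=[]
for n,(r0,r1,c0,c1) in dict(scene=(210,360,270,470),side=(200,350,200,400)).items():
    s=viewer.snapshot(n); np.savez(f"{n}_{k}.npz",**s)
    ims.append(cv2.resize(s["color"][r0:r1,c0:c1,::-1],(400,300),interpolation=cv2.INTER_CUBIC))
cv2.imwrite(f"pics/{k}.png",np.hstack(ims))
E
python3 look.py p2
```

```text
3.3 [470.6  20.4  60.9] F [-0.4 -3.5  3.5]
```

View pics/p2.png

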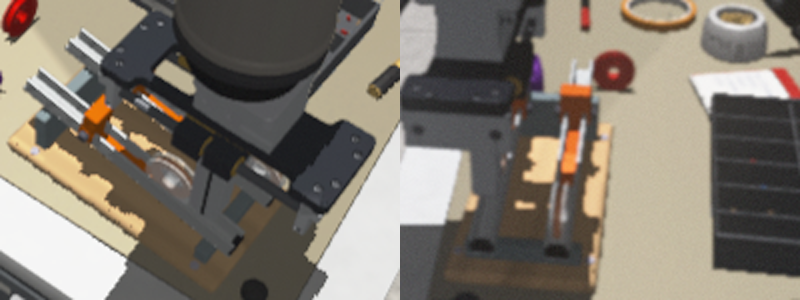

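Left half: bobbin a at (168,172) is upright in gutter a, being pushed by the fingertip at (205,185), with the stop at (97,117) still ahead. Contact forces are low. I'll continue slowly over the ridge.

>>> arm_command:
  targets:
    - {"x": 0, "y": 0.012, "z": -0.003, "rx": 0, "ry": 0, "rz": 0}
    - {"x": 0, "y": 0.024, "z": -0.006, "rx": 0, "ry": 0, "rz": 0}
    - {"x": 0, "y": 0.036, "z": -0.009, "rx": 0, "ry": 0, "rz": 0}
    - {"x": 0, "y": 0.048, "z": -0.012, "rx": 0, "ry": 0, "rz": 0}
    - {"x": 0, "y": 0.06, "z": -0.015, "rx": 0, "ry": 0, "rz": 0}
    - {"x": 0, "y": 0.07, "z": -0.018, "rx": 0, "ry": 0, "rz": 0}

```text
t: 4.0
tcp_pos: [472.7, 48.1, 68.0]
orientation: [0.04, 0.999, 0.0, -0.0]
wrist_force: [-0.4, -1.4, 0.8]
grip_width: 0.4
gripper_force: 0.4
```

>>> arm_command:
  targets:
    - {"x": 0, "y": 0.007, "z": -0.001, "rx": 0, "ry": 0, "rz": 0}
    - {"x": 0, "y": 0.014, "z": -0.002, "rx": 0, "ry": 0, "rz": 0}
    - {"x": 0, "y": 0.021, "z": -0.003, "rx": 0, "ry": 0, "rz": 0}
    - {"x": 0, "y": 0.027, "z": -0.004, "rx": 0, "ry": 0, "rz": 0}
    - {"x": 0, "y": 0.027, "z": -0.004, "rx": 0, "ry": 0, "rz": 0}

```text
t: 4.5
tcp_pos: [473.6, 58.8, 69.5]
orientation: [0.039, 0.999, 0.0, -0.0]
wrist_force: [-0.3, 0.1, -1.3]
grip_width: 0.2
gripper_force: 0.0
```

```bash
python3 look.py p3
```

```text
4.5 [473.6  58.8  69.5] F [-0.3  0.1 -1.3]
```

View pics/p3.png

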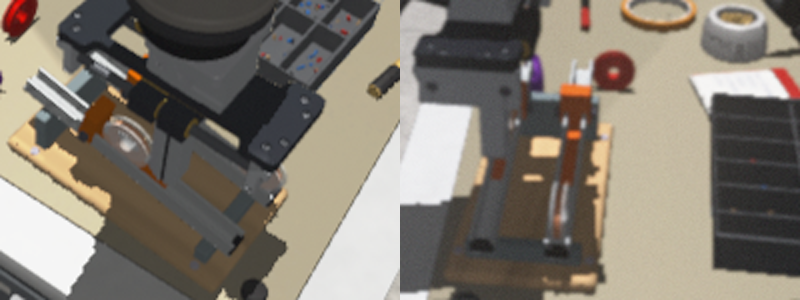

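Bobbin a now sits at (127,138) in the left half, clear of the finger and against its stop, with zero contact force. I'll back off, rise and go to b.

>>> arm_command:
  targets:
    - {"x": 0, "y": -0.02, "z": 0.0, "rx": 0, "ry": 0, "rz": 0}
    - {"x": 0, "y": -0.05, "z": -0.03, "rx": 0, "ry": 0, "rz": 0}
    - {"x": 0, "y": -0.08, "z": -0.09, "rx": 0, "ry": 0, "rz": 0}
    - {"x": 0, "y": -0.12, "z": -0.15, "rx": 0, "ry": 0, "rz": 0}
    - {"x": -0.04, "y": -0.17, "z": -0.18, "rx": 0, "ry": 0, "rz": 0}
    - {"x": -0.09, "y": -0.22, "z": -0.18, "rx": 0, "ry": 0, "rz": 0}
    - {"x": -0.13, "y": -0.24, "z": -0.18, "rx": 0, "ry": 0, "rz": 0}
    - {"x": -0.14, "y": -0.24, "z": -0.18, "rx": 0, "ry": 0, "rz": 0}

```text
t: 5.4
tcp_pos: [522.7, -44.4, 142.5]
orientation: [0.041, 0.999, -0.0, 0.001]
wrist_force: [-0.1, 0.7, 0.1]
grip_width: 0.3
gripper_force: 0.0
```

```bash
cat > meas.py <<'E'
from workcell import r, viewer
from h import *
import sys
st=r.get_state(); print(st["t"],st["tcp_pos"].round(1))
u=np.array([.078,.997]);w=np.array([.997,-.078])
for n in sys.argv[1:]:
    s=viewer.snapshot(n); P=cloud(s).reshape(-1,3); H=cv2.cvtColor(s["color"],cv2.COLOR_RGB2HSV).reshape(-1,3)
    for g,c in (("a",(468.3,8)),("b",(524,4.5))):
        d=P[:,:2]-c; e=d@w;t=d@u;z=P[:,2]; sur=z-59.1-t*.176   # height over rolling-centre line
        org=(H[:,0]<14)&(H[:,1]>170)&(H[:,2]>90)
        b=(abs(e-1.5)<9)&(t>-30)&(t<120)&(sur>12)&(sur<30)&~org
        o=org&(abs(e)<20)&(z>85)&(t>70)&(t<170)
        for nm,m in (("bob",b),("stop",o)):
            if m.sum()>10: print(n,g,nm,m.sum(),"t",np.percentile(t[m],[2,50,98]).round(1),"e",np.percentile(e[m],[3,97]).round(1),"ztop",np.percentile(z[m],98).round(1))
E
python3 meas.py scene side wrist
```

```text
5.4 [522.7 -44.4 142.5]
scene a bob 209 t [ 71.5  88.3 119.2] e [-5.3  7.1] ztop 98.1
scene a stop 19 t [113.  114.1 123.9] e [-12.7   9.2] ztop 94.2
scene b bob 201 t [-17.3   1.1 118.7] e [-5.4  6.9] ztop 95.2
scene b stop 18 t [110.3 111.3 119.8] e [-11.6   8.3] ztop 93.9
side a bob 114 t [68.3 78.8 99.9] e [-4.1  5.5] ztop 98.9
side b bob 127 t [-20.6  -9.1  10.3] e [-4.   5.6] ztop 82.6
wrist a bob 1156 t [ 68.6  87.  118.6] e [-5.6  7.1] ztop 99.4
wrist a stop 640 t [110.9 117.8 123.4] e [-10.5  14.2] ztop 97.4
wrist b bob 757 t [-20.1  -3.4 109.1] e [-3.  7.] ztop 91.4
wrist b stop 762 t [108.8 114.5 120.9] e [-10.6  12.7] ztop 97.0
```

Bobbin a is parked: its top is at 99 mm, matching the seat's 76 + 22.5, and stop a hasn't moved. Stop b sits about 2 mm nearer, so b's push ends 2 mm sooner. Lowering behind b.

>>> arm_command:
  targets:
    - {"x": 0.002, "y": 0, "z": 0.03, "rx": 0, "ry": 0, "rz": 0}
    - {"x": 0.002, "y": 0, "z": 0.08, "rx": 0, "ry": 0, "rz": 0}
    - {"x": 0.002, "y": 0, "z": 0.13, "rx": 0, "ry": 0, "rz": 0}
    - {"x": 0.002, "y": 0, "z": 0.18, "rx": 0, "ry": 0, "rz": 0}
    - {"x": 0.002, "y": 0, "z": 0.21, "rx": 0, "ry": 0, "rz": 0}
    - {"x": 0.002, "y": 0, "z": 0.225, "rx": 0, "ry": 0, "rz": 0}
    - {"x": 0.002, "y": 0, "z": 0.225, "rx": 0, "ry": 0, "rz": 0}

```text
t: 6.25
tcp_pos: [520.4, -41.6, 50.9]
orientation: [0.04, 0.999, -0.0, -0.001]
wrist_force: [-0.2, -0.2, -0.1]
grip_width: 0.4
gripper_force: 0.0
```

>>> arm_command:
  targets:
    - {"x": 0, "y": 0.01, "z": 0, "rx": 0, "ry": 0, "rz": 0}
    - {"x": 0, "y": 0.025, "z": 0, "rx": 0, "ry": 0, "rz": 0}
    - {"x": 0, "y": 0.045, "z": -0.003, "rx": 0, "ry": 0, "rz": 0}
    - {"x": 0, "y": 0.065, "z": -0.007, "rx": 0, "ry": 0, "rz": 0}
    - {"x": 0, "y": 0.085, "z": -0.01, "rx": 0, "ry": 0, "rz": 0}
    - {"x": 0, "y": 0.105, "z": -0.014, "rx": 0, "ry": 0, "rz": 0}
    - {"x": 0, "y": 0.125, "z": -0.018, "rx": 0, "ry": 0, "rz": 0}
    - {"x": 0, "y": 0.145, "z": -0.021, "rx": 0, "ry": 0, "rz": 0}

```text
t: 7.05
tcp_pos: [525.6, 16.8, 60.1]
orientation: [0.04, 0.999, -0.0, 0.0]
wrist_force: [-1.0, -1.9, 1.6]
grip_width: 0.4
gripper_force: 0.8
```

>>> arm_command:
  targets:
    - {"x": -0.002, "y": 0.012, "z": -0.003, "rx": 0, "ry": 0, "rz": 0}
    - {"x": -0.002, "y": 0.024, "z": -0.006, "rx": 0, "ry": 0, "rz": 0}
    - {"x": -0.002, "y": 0.036, "z": -0.009, "rx": 0, "ry": 0, "rz": 0}
    - {"x": -0.002, "y": 0.048, "z": -0.012, "rx": 0, "ry": 0, "rz": 0}
    - {"x": -0.002, "y": 0.06, "z": -0.015, "rx": 0, "ry": 0, "rz": 0}
    - {"x": -0.002, "y": 0.07, "z": -0.018, "rx": 0, "ry": 0, "rz": 0}

```text
t: 7.65
tcp_pos: [528.6, 44.4, 67.1]
orientation: [0.04, 0.999, 0.0, -0.0]
wrist_force: [0.2, 0.2, 0.3]
grip_width: 0.6
gripper_force: 0.1
```

>>> arm_command:
  targets:
    - {"x": 0, "y": 0.007, "z": -0.001, "rx": 0, "ry": 0, "rz": 0}
    - {"x": 0, "y": 0.013, "z": -0.002, "rx": 0, "ry": 0, "rz": 0}
    - {"x": 0, "y": 0.018, "z": -0.003, "rx": 0, "ry": 0, "rz": 0}
    - {"x": 0, "y": 0.022, "z": -0.004, "rx": 0, "ry": 0, "rz": 0}
    - {"x": 0, "y": 0.022, "z": -0.004, "rx": 0, "ry": 0, "rz": 0}

```text
t: 8.15
tcp_pos: [529.3, 52.9, 68.7]
orientation: [0.04, 0.999, 0.0, 0.0]
wrist_force: [-0.5, -0.3, -1.0]
grip_width: 0.5
gripper_force: 0.0
```

```bash
python3 look.py p4
```

```text
8.15 [529.3  52.9  68.7] F [-0.5 -0.3 -1. ]
```

View pics/p4.png

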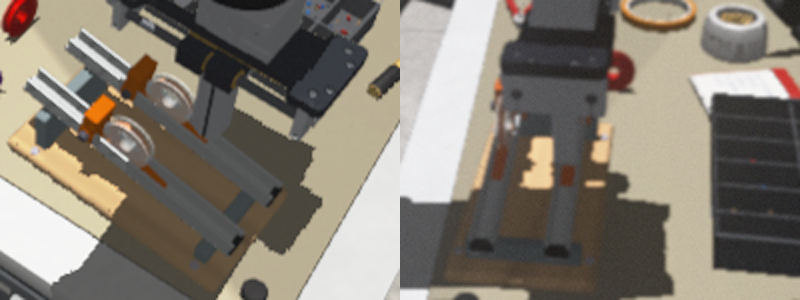

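The left half shows bobbin a at (130,140) and bobbin b at (168,100), both against their stops, with the finger at (210,110) clear of b. I'll back off, rise and check.

>>> arm_command:
  targets:
    - {"x": 0, "y": -0.02, "z": 0.0, "rx": 0, "ry": 0, "rz": 0}
    - {"x": 0, "y": -0.05, "z": -0.03, "rx": 0, "ry": 0, "rz": 0}
    - {"x": 0, "y": -0.08, "z": -0.09, "rx": 0, "ry": 0, "rz": 0}
    - {"x": 0, "y": -0.12, "z": -0.15, "rx": 0, "ry": 0, "rz": 0}
    - {"x": 0, "y": -0.17, "z": -0.2, "rx": 0, "ry": 0, "rz": 0}
    - {"x": 0, "y": -0.22, "z": -0.24, "rx": 0, "ry": 0, "rz": 0}
    - {"x": 0, "y": -0.24, "z": -0.25, "rx": 0, "ry": 0, "rz": 0}
    - {"x": 0, "y": -0.24, "z": -0.25, "rx": 0, "ry": 0, "rz": 0}

```text
t: 9.05
tcp_pos: [521.7, -44.4, 169.4]
orientation: [0.041, 0.999, 0.0, 0.001]
wrist_force: [-0.0, 0.4, -0.8]
grip_width: 0.8
gripper_force: 0.0
```

```bash
python3 meas.py scene side wrist; python3 look.py p5
```

```text
9.05 [521.7 -44.4 169.4]
scene a bob 208 t [ 71.   89.  119.4] e [-5.2  7.5] ztop 97.6
scene a stop 22 t [112.8 114.1 123.6] e [-12.8   9.4] ztop 95.1
scene b bob 218 t [ 68.9  89.5 119.4] e [-5.1  8.4] ztop 97.4
scene b stop 23 t [110.5 112.  122.4] e [-13.1   9.3] ztop 94.7
side a bob 126 t [ 67.5  80.8 111.7] e [-4.4  5.7] ztop 98.4
side a stop 61 t [109.9 115.2 120.5] e [-9.  12.4] ztop 96.9
side b bob 112 t [ 66.   77.3 119.3] e [-3.1  6.5] ztop 98.3
side b stop 55 t [108.  112.4 119.3] e [-5.  11.9] ztop 96.4
wrist a bob 1010 t [ 68.9  89.1 119.3] e [-6.1  8. ] ztop 99.4
wrist a stop 394 t [110.7 116.7 123.4] e [-10.3  14.7] ztop 97.3
wrist b bob 779 t [ 66.5  81.6 109. ] e [-2.   7.9] ztop 98.9
wrist b stop 592 t [108.8 114.6 120.5] e [-10.5  12.8] ztop 97.1
9.2 [521.3 -42.2 168. ] F [-0.5 -0.4  0.9]
```

View pics/p5.png

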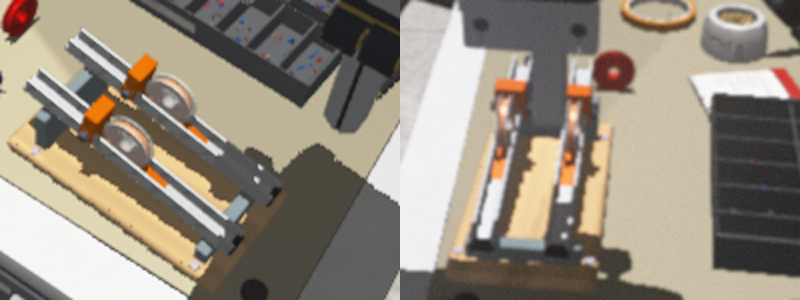

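Both bobbins, at (128,135) and (173,97), stand between ridge and stop. The stops haven't moved (t = 110.7 and 108.8, as before), and the robot is clear. Handing in.

```bash
python3 -c "
from workcell import r
print(r.close_job())"
```

```text
the job is handed in; nothing more can be done
None
```

Both bobbins are parked between ridge and orange stop in their own gutters; the stops did not move, nothing else was touched, and I handed the job in at about 9 s of robot time.

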